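# Clear and pop open the printer hatch of the particle counter

### The job

On the particle counter with the orange panel, push the yellow filter holder with your fingertips so that it slides off the grey printer hatch and stands on the flat top between the hatch and the orange panel; do not pick it up. Then press the hatch down at its green mark until the touch catch lets go, and take your hand away so that the hatch springs up ajar. Leave the blue-panelled counter and everything else where it is.

Things in the scene. Friction and masses are not known exactly. Their poses are not given: they have to be found in the camera images.
- counter_orange: Counter to work on: fixed cream box 260 (x) x 200 (y) mm, flat top at z = 120 mm, orange panel on its +x face; origin: centre of its underside. Yaw within 19 degrees. Grey hatch in its top: hinge edge at x = -115 mm, free edge at x = -5, y -60 to 60, upper face at z = 121. Flat top between hatch and panel: x = -2 to 130 mm.
- counter_blue: The other counter, same size, hatch and axes, but with a blue panel; not to be touched.
- hatch_orange_mark (a point): Centre of the flat green mark (18 mm across) on the upper face of the orange counter's hatch, 93 mm from the hinge line, 17 mm from the free edge. Pressing here straight down about 4 mm with some 3 N makes the catch let go; the hatch stops at 6 mm. Nothing shows until the finger is taken away: then the hatch follows it up.
- hatch_orange (a joint): Angle of the orange counter's hatch, rad: 0 closed and caught, negative when pressed in (stop at -0.065), positive when open; once the catch has let go, a spring raises it to its stop at about 0.36 (ajar, free edge about 40 mm up).
- hatch_blue (a joint): The same for the blue counter's hatch; stays closed.
- holder_yellow_mid (a point): Centre, half-way up, of the yellow filter holder: an upright disc 50 mm in diameter, 30 mm high, about 90 g, standing loose on the orange counter's hatch at the start.
- holder_white_mid (a point): Centre of a white filter holder of the same size on the blue counter's hatch; leave it.
- probe_cap: Black cap 28 mm in diameter, 30 mm high, standing on the orange counter's flat top in the corner near the panel at its -y side; origin under its centre; leave it.
- bottle_a: Lilac bottle, 64 mm in diameter, 150 mm high, beside the counters; origin under its centre; leave it.
- bottle_b: Second bottle of the same kind; leave it.
- probe: Steel sampling funnel standing mouth down, 64 mm wide, 75 mm high; origin under its centre; leave it.
- screwdriver: Screwdriver lying on the table beside the counters; leave it.
- holder_yellow: The same yellow holder, its origin under its centre.

How it is judged:
By the outcome, as a careful person would: the job done as asked, in the order asked, and still so for the second after the job is handed in, with the robot touching nothing.
It also fails if it takes over 45 s, if anything falls off the work surface, if the arm or the gripper's body presses on something with over 40 N, if the wrist force passes 120 N, or if a joint passes its speed limit or range.

### The arm

A 6-joint arm with a two-finger parallel gripper is mounted at the origin on the work surface. World frame = base frame: x ahead of the robot, y to its left, z up, the work surface at z = 0. Lengths are in m, angles in rad, forces in N, time in s.
With the tool pointing down it reaches from about 0.325 to 1 m from the base axis. Payload 5.1 kg.
Tool frame: the origin (TCP) lies on the centre line of the jaws, within the pads' length; the fingertips stand 22 mm ahead of it and the grasp point (between the pads) lies 3 mm ahead of it; z points along the fingers, y is the line along which they close (so a half turn about z gives the same grasp; the last joint's range is limited). The gripper opens to 85 mm and grips with 20 to 120 N. Pads are 22 mm wide; open, the fingers measure 114 mm over their backs; the gripper's body (76 mm by 85 mm) begins 54 mm behind the grasp point. The pads swing forward as they close: fully open they stand 13 mm farther back than shut.
Start: joints at [-1.315, 0.124, 1.65, -0, 1.367, -0.083], TCP at [0.216, -0.613, 0.253] pointing down, gripper open.
Joint ranges: [-2.61, 2.61], [-1.02, 2.33], [0.03, 2.71], [-1.35, 4.49], [0.32, 2.68], [-2.91, 2.91]. Speed limits (rad/s): [2.57, 2.57, 3.14, 3.14, 3.14, 3.14].

### API

Orientations are given as a rotation vector (axis times angle).
In Python, from bench import bot gives the robot as it stands.
- The arm moves only by the shell command python3 -m inch 'ROWS' [FORCE]. ROWS is JSON, one flat list of numbers, 7 for each row, row after row: the shift along the tool's x, y, z in mm, then the turn, a rotation vector about the tool's x, y, z in rad, then the opening, from 0 (shut) to 1 (fully open). A call has exactly 8 rows; each row is the pose to reach, as a shift and turn from the pose commanded when the call began, along the tool's axes at that moment; what a row does not reach only later rows make up. A row lasts 1/8 s, in which the tool goes at most 62.5 mm and 10.7 degrees, less where a joint would pass 70% of its speed; a pose out of reach is approached as far as the arm can. A call with a gripper value outside its range is refused whole. The fingers move at their own pace and stop on an object; FORCE is the grip in N (left out, the last holds). Time passes only in rows, so rows that repeat a pose let the fingers close, or fill a call up. It gives the time, the measured TCP pose, the force, the opening and the grip force at its end, in the units of the state.
- bot.get_state(): the state, without advancing time (a new reading comes with each control period).
- bot.get_image(name): name is "scene" or "side" or "wrist"; returns (picture, depth): 420x560x3 uint8, red, green, blue; 420x560 float32, m along the optical axis (not along the pixel's ray), 0 where there is no reading.
- bot.camera_params(name): a dict with "camera_matrix" (3x3 intrinsics, pixels), "D" ([k1, k2, p1, p2, k3] as OpenCV has them; the pictures are not rectified), "cam_to_world" (4x4, takes a point from camera to world coordinates). Camera axes: x right, y up, looking along -z (the intrinsics and any distortion apply to the point x, -y, -z); pixel columns grow to the right and rows downward; lengths in m; the calibration is good to about 2 mm. A picture is of the moment at which its call begins: read the wrist's pose just before it. camera_params takes no time and is no camera call; for the wrist camera it gives the pose at the moment of the call.
- bot.finish_job(): hands the job in; it is judged then, once.
The state is a dict: "t": time; "qpos": joint angles; "joint_vel": joint speeds; "joint_efforts": joint torques, N m; "tool_pos": TCP position; "tcp_rot": TCP orientation; "ft_force": force on the tool from outside, world axes, zero at the start; "ft_torque": the same for the moment, N m; "grip_width": finger opening in m; "gripper_force": force on a finger pad.
Only numpy, scipy, OpenCV 4.12 (cv2) and the standard library are available. Lean on these libraries where they do the work, as an engineer would, in place of code of your own. Each camera call takes 0.05 s, during which the arm holds its last target. There are 200 camera calls.

## Working session

There is one attempt and no reset: what is moved stays moved. The work goes in short steps, Python scripts to look and compute and a shell command to move; the robot and the scene stay as the last step left them, time stands still between calls to the robot, and variables do not carry over. Pictures are saved under pics/ and viewed, at most 10 in all, crops included, and the job is handed in when it is done.

```bash
mkdir -p pics; ls; cat > h.py <<'E'
import numpy as np, cv2
from bench import bot
def look(name,fn=None):
    p=bot.camera_params(name); im,d=bot.get_image(name)
    if fn: cv2.imwrite('pics/'+fn,im[:,:,::-1])
    return p,im,d
def pts(p,uv,d=None,z=None):
    uv=np.asarray(uv,float).reshape(-1,1,2)
    n=cv2.undistortPoints(uv,np.array(p['camera_matrix']),np.array(p['D'])).reshape(-1,2)
    r=np.c_[n[:,0],-n[:,1],-np.ones(len(n))]
    T=np.array(p['cam_to_world'])
    if d is not None: return (r*np.asarray(d).reshape(-1,1))@T[:3,:3].T+T[:3,3]
    w=r@T[:3,:3].T
    return T[:3,3]+w*((z-T[2,3])/w[:,2])[:,None]
E
python3 - <<'E'
from h import *
a=look('scene','s1.png'); b=look('side','d1.png')
cv2.imwrite('pics/a1.png',cv2.resize(np.vstack([a[1],b[1]])[:,:,::-1],None,fx=.71,fy=.71))
for n in('scene','side'): print(np.round(bot.camera_params(n)['cam_to_world'],2))
print(bot.get_state())
E
```

```text
pics
[[ 0.72 -0.6   0.36  0.99]
 [ 0.69  0.62 -0.37 -0.44]
 [ 0.    0.51  0.86  1.08]
 [ 0.    0.    0.    1.  ]]
[[-0.77  0.33 -0.55  0.04]
 [-0.64 -0.36  0.68  0.67]
 [ 0.02  0.87  0.49  0.61]
 [ 0.    0.    0.    1.  ]]
{'t': 0.1, 'qpos': array([-1.31458972e+00,  1.24455330e-01,  1.65157031e+00,  2.41747222e-05,
        1.36748650e+00, -8.25861480e-02]), 'joint_vel': array([ 0.00046063, -0.00132386, -0.00292348, -0.00075679,  0.00010333,
        0.0019313 ]), 'joint_efforts': array([-2.37521554e-04, -4.24931216e+01, -3.66653860e+01, -1.47024120e-04,
        3.93941766e-03,  2.27436647e-05]), 'tool_pos': array([ 0.21588136, -0.61255234,  0.25214647]), 'tcp_rot': array([-3.09474050e+00, -5.29302608e-01,  2.24234647e-04]), 'ft_force': array([0.45617235, 0.04451408, 0.70955999]), 'ft_torque': array([ 0.01757433,  0.00068307, -0.0243331 ]), 'gripper_force': 0.0, 'grip_width': 0.08517684762366769}
```

View pics/a1.png

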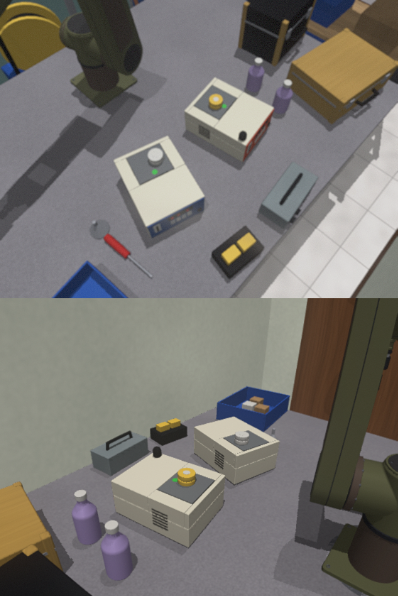

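```bash
cat > m.py <<'E'
from h import *
def blobs(name,fn):
    p,im,d=look(name,fn)
    hsv=cv2.cvtColor(im,cv2.COLOR_RGB2HSV)
    v,u=np.mgrid[0:420,0:560]; P=pts(p,np.c_[u.ravel(),v.ravel()],d.ravel()).reshape(420,560,3)
    return p,im,d,hsv,P
def comps(m,P,lbl,amin=12):
    n,l,s,c=cv2.connectedComponentsWithStats(m.astype(np.uint8))
    for i in range(1,n):
        if s[i,4]>=amin:
            q=P[l==i]; print(lbl,s[i,4],'px',c[i].round(0),'med',np.median(q,0).round(4),'lo',np.percentile(q,3,0).round(3),'hi',np.percentile(q,97,0).round(3))
E
python3 - <<'E'
from m import *
for n in('scene','side'):
    p,im,d,hsv,P=blobs(n,None); H,S,V=cv2.split(hsv); ok=d>0
    print(n)
    top=ok&(P[...,2]>.112)&(P[...,2]<.128)&(P[...,0]<.95)
    k,l,s,c=cv2.connectedComponentsWithStats(top.astype(np.uint8))
    for i in range(1,k):
        if s[i,4]>1500:
            q=P[l==i][:,:2].astype(np.float32); r=cv2.minAreaRect(q); print('top',s[i,4],c[i].round(),r,np.median(P[l==i][:,2]))
    z=P[...,2]
    comps(ok&(H>15)&(H<35)&(S>120)&(z>.1)&(z<.18),P,'yel')
    comps(ok&(H>40)&(H<80)&(S>90)&(z>.1)&(z<.14),P,'green')
    comps(ok&(H<12)&(S>120)&(z>.02)&(z<.14),P,'orange',40)
    comps(ok&(V<50)&(z>.125)&(z<.17)&(P[...,0]<.95),P,'black')
    comps(ok&(H>120)&(H<150)&(S>40)&(z>.02)&(z<.2),P,'lilac',60)
E
```

```text
scene
top 6007 [325. 157.] ((0.5425928831100464, 0.18313489854335785), (0.2635248899459839, 0.20603984594345093), 9.101266860961914) 0.1197816087875967
top 8741 [223. 257.] ((0.5607694387435913, -0.18416622281074524), (0.20175530016422272, 0.265312522649765), 73.45406341552734) 0.11997861880992922
yel 8265 px [486.  92.] med [0.731  0.6461 0.1296] lo [0.6   0.499 0.124] hi [0.85  0.805 0.133]
yel 19 px [398.  50.] med [0.4688 0.5797 0.1661] lo [0.463 0.577 0.148] hi [0.475 0.584 0.178]
yel 252 px [303. 143.] med [0.4988 0.1526 0.1493] lo [0.471 0.138 0.13 ] hi [0.515 0.184 0.154]
yel 17 px [474. 144.] med [0.8021 0.4843 0.107 ] lo [0.793 0.479 0.103] hi [0.811 0.489 0.121]
green 31 px [315. 149.] med [0.5187 0.1793 0.1207] lo [0.51  0.169 0.118] hi [0.525 0.188 0.128]
green 44 px [218. 242.] med [ 0.5371 -0.1775  0.1212] lo [ 0.53  -0.185  0.118] hi [ 0.545 -0.17   0.124]
orange 163 px [364. 185.] med [0.6755 0.1817 0.1052] lo [0.658 0.11  0.033] hi [0.687 0.284 0.117]
orange 351 px [163. 345.] med [ 0.5969 -0.4085  0.0248] lo [ 0.553 -0.42   0.021] hi [ 0.644 -0.397  0.029]
black 60
[... 1071 characters left out ...]
564189572036
yel 510 px [262. 252.] med [0.4818 0.1757 0.1472] lo [0.467 0.146 0.124] hi [0.511 0.188 0.152]
yel 5286 px [ 27. 318.] med [0.6468 0.547  0.1292] lo [0.569 0.501 0.114] hi [0.808 0.612 0.131]
green 38 px [246. 256.] med [0.5207 0.1805 0.121 ] lo [0.511 0.173 0.12 ] hi [0.528 0.188 0.122]
black 127 px [221. 216.] med [0.6481 0.1271 0.1402] lo [0.643 0.116 0.126] hi [0.66  0.134 0.15 ]
black 1018 px [530. 327.] med [0.03   0.0587 0.1466] lo [-0.014  0.026  0.127] hi [0.062 0.067 0.167]
lilac 1724 px [121. 312.] med [0.6076 0.418  0.0811] lo [0.597 0.386 0.024] hi [0.633 0.438 0.124]
lilac 2085 px [164. 360.] med [0.4595 0.4339 0.0852] lo [0.448 0.402 0.024] hi [0.488 0.452 0.124]
```

View pics/s1.png

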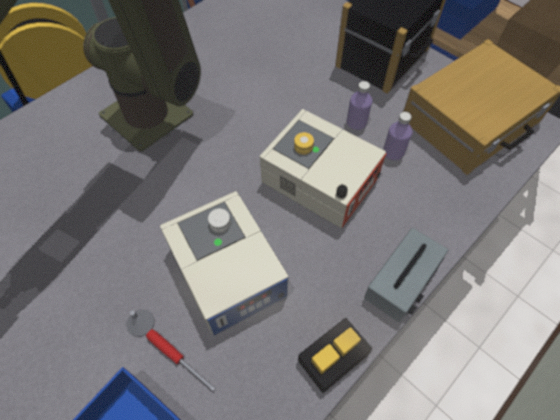

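The holder (scene 303,143) stands on the orange counter's hatch, with the green mark at (315,149) and the cap at (341,193). The orange counter is centred near (0.542, 0.183) with yaw about 9°. I'll go behind the holder, which means its hinge side, at a safe height.

```bash
python3 -m inch '[56,-82,0,0,0,0,0.35, 112,-164,0,0,0,0,0.35, 168,-246,0,0,0,0,0.35, 224,-327,0,0,0,0,0.35, 280,-409,0,0,0,0.09,0.35, 336,-490,0,0,0,0.183,0.35, 395,-572,0,0,0,0.183,0.35, 451,-654,0,0,0,0.183,0.35]' && python3 -m inch '[0,0,0,0,0,0,0.35,0,0,0,0,0,0,0.35,0,0,0,0,0,0,0.35,0,0,0,0,0,0,0.35,0,0,0,0,0,0,0.35,0,0,0,0,0,0,0.35,0,0,0,0,0,0,0.35,0,0,0,0,0,0,0.35]'
```

```text
t: 1.2
tool_pos: [0.3462, -0.1284, 0.2534]
tcp_rot: [3.132, 0.243, 0.002]
ft_force: [1.4, 0.1, -0.5]
grip_width: 0.0296
gripper_force: 0.0
t: 2.2
tool_pos: [0.3462, -0.1303, 0.2533]
tcp_rot: [-3.132, -0.244, -0.0]
ft_force: [0.2, 0.6, -0.2]
grip_width: 0.03
gripper_force: 0.0
```

```bash
python3 -m inch '[20,-45,0,0,0,0,0.35,40,-90,0,0,0,0,0.35,60,-135,0,0,0,0,0.35,80,-180,0,0,0,0,0.35,100,-225,0,0,0,0,0.35,120,-269,0,0,0,0,0.35,120,-269,0,0,0,0,0.35,120,-269,0,0,0,0,0.35]'
cat > hold.py <<'E'
from m import *
C=np.array([.542,.1835]); a=np.radians(8.9); R=np.array([[np.cos(a),np.sin(a)],[-np.sin(a),np.cos(a)]])
def loc(w): return (np.asarray(w)[...,:2]-C)@R.T*1000
def run(name,fn):
    st=bot.get_state()
    p,im,d,hsv,P=blobs(name,fn); H,S,V=cv2.split(hsv); z=P[...,2]
    m=(d>0)&(H>12)&(H<38)&(S>100)&(z>.124)&(z<.156)&(abs(P[...,0]-.55)<.2)&(abs(P[...,1]-.17)<.12)
    q=P[m]; lq=loc(q); print(name,'yel',len(q),'local lo',np.percentile(lq,2,0).round(1),'hi',np.percentile(lq,98,0).round(1),'z',np.percentile(q[:,2],[2,98]).round(4))
    t=m&(z>.146); 
    if t.sum()>10:
        c,r=cv2.minEnclosingCircle(lq[q[:,2]>.146].astype(np.float32)); print(' top circle local',np.round(c,1),round(r,1))
    g=(d>0)&(H>40)&(H<80)&(S>90)&(z>.11)&(z<.17)&(abs(P[...,0]-.55)<.15)&(abs(P[...,1]-.17)<.1)
    if g.sum()>8: print(' green',g.sum(),loc(P[g]).mean(0).round(1),P[g].mean(0).round(4))
    print(' tool local',loc(st['tool_pos']).round(1),st['tool_pos'].round(4))
E
python3 - <<'E'
from hold import *
run('wrist','w1.png');run('scene',None);run('side',None)
E
```

```text
t: 3.2
tool_pos: [0.4228, 0.154, 0.2531]
tcp_rot: [3.132, 0.246, -0.001]
ft_force: [0.0, 0.4, 1.0]
grip_width: 0.03
gripper_force: 0.0
wrist yel 3558 local lo [-75.6 -34.2] hi [-31.1  10.4] z [0.1497 0.1528]
 top circle local [-53.6 -12. ] 24.9
 green 475 [-22.8  -0.2] [0.5195 0.1798 0.1218]
 tool local [-122.3  -10.7] [0.4228 0.154  0.2531]
scene yel 286 local lo [-73.7 -37.1] hi [-28.2   9. ] z [0.1274 0.1538]
 top circle local [-51.9 -12.6] 25.8
 green 31 [-24.1  -1.3] [0.5184 0.1785 0.1222]
 tool local [-122.4  -11.1] [0.4228 0.1536 0.2532]
side yel 505 local lo [-76.7 -31.3] hi [-32.6  13.2] z [0.125 0.152]
 top circle local [-52.7 -10.4] 25.3
 green 38 [-21.7   0.2] [0.5206 0.1803 0.121 ]
 tool local [-122.4  -11.4] [0.4229 0.1533 0.2532]
```

View pics/w1.png

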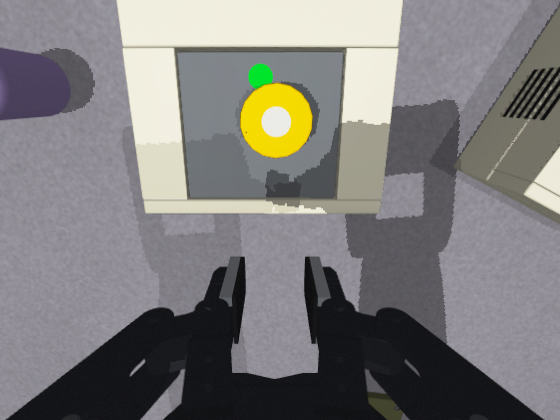

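```bash
python3 -m inch '[0,0,30,0,0,0,0.35,0,0,60,0,0,0,0.35,0,0,85,0,0,0,0.35,0,0,100,0,0,0,0.35,0,0,100,0,0,0,0.35,10,0,100,0,0,0,0.35,20,0,100,0,0,0,0.35,30,0,100,0,0,0,0.35]'
python3 - <<'E'
from hold import *
run('side','d2.png')
cv2.imwrite('pics/d2c.png',cv2.resize(cv2.imread('pics/d2.png')[180:330,140:340],None,fx=3,fy=3))
E
```

```text
t: 4.35
tool_pos: [0.4541, 0.159, 0.1543]
tcp_rot: [-3.132, -0.245, -0.003]
ft_force: [-0.1, -0.8, -0.5]
grip_width: 0.0301
gripper_force: 0.0
side yel 303 local lo [-72.2 -14.5] hi [-31.5  13.7] z [0.1248 0.1519]
 top circle local [-50.7  -6.2] 24.1
 green 38 [-21.6   0. ] [0.5207 0.1802 0.1209]
 tool local [-90.7 -10.6] [0.4541 0.159  0.1543]
```

View pics/d2c.png

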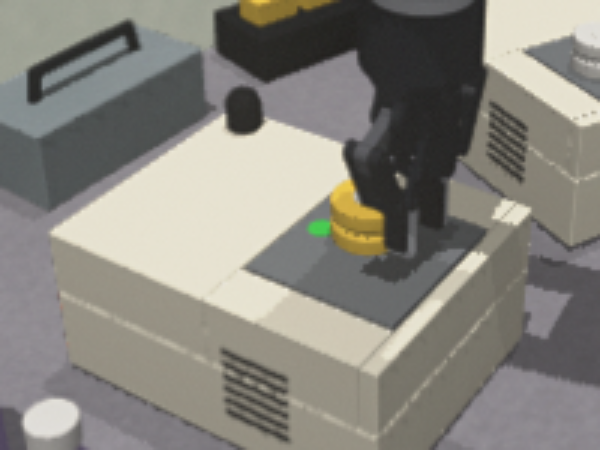

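Fingertips are low behind the holder (crop about 400,235) and clear of the hatch. Next I push.

```bash
python3 -m inch '[8,0,0,0,0,0,0.35,18,0,0,0,0,0,0.35,28,0,0,0,0,0,0.35,38,0,0,0,0,0,0.35,48,0,0,0,0,0,0.35,58,0,0,0,0,0,0.35,68,0,0,0,0,0,0.35,78,0,0,0,0,0,0.35]' && python3 -m inch '[8,0,0,0,0,0,0.35,16,0,0,0,0,0,0.35,24,0,0,0,0,0,0.35,30,0,0,0,0,0,0.35,34,0,0,0,0,0,0.35,36,0,0,0,0,0,0.35,36,0,0,0,0,0,0.35,30,0,0,0,0,0,0.35]'
python3 - <<'E'
from hold import *
run('side','d3.png');run('scene',None)
cv2.imwrite('pics/d3c.png',cv2.resize(cv2.imread('pics/d3.png')[180:330,140:340],None,fx=3,fy=3))
E
```

```text
t: 5.4
tool_pos: [0.5304, 0.1709, 0.1532]
tcp_rot: [-3.132, -0.244, -0.0]
ft_force: [-1.5, -0.5, 0.1]
grip_width: 0.0299
gripper_force: 0.4
t: 6.4
tool_pos: [0.5593, 0.1755, 0.1535]
tcp_rot: [-3.132, -0.244, -0.0]
ft_force: [0.2, 0.2, 0.6]
grip_width: 0.0299
gripper_force: 0.0
side yel 223 local lo [33.8 -6.5] hi [73.  15.8] z [0.1246 0.1507]
 top circle local [50.7  2.9] 31.2
 green 43 [-22.5  -0.3] [0.5198 0.1797 0.1211]
 tool local [ 15.8 -10.6] [0.5593 0.1755 0.1535]
scene yel 283 local lo [ 32.8 -37.6] hi [77.5 10.2] z [0.1282 0.1528]
 top circle local [ 54.5 -12.9] 25.6
 tool local [ 14.9 -10.6] [0.5584 0.1754 0.1533]
```

View pics/d3c.png

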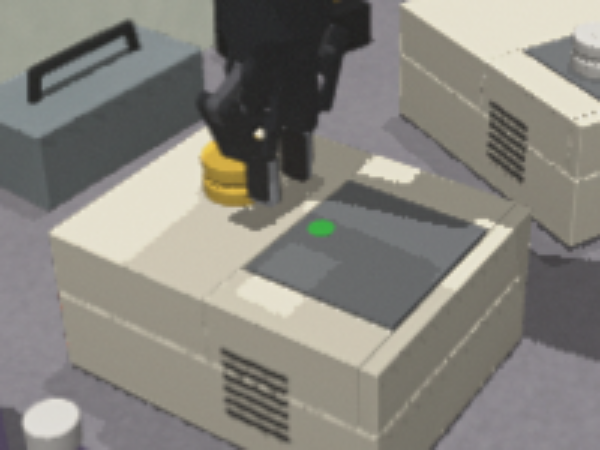

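The holder stands on the flat top (local about 53,-12), clear of the hatch and the cap. Next: back off, rise, shut the fingers and go above the mark.

```bash
python3 -m inch '[-12,0,-5,0,0,0,0.35,-24,0,-25,0,0,0,0.35,-38,-11,-30,0,0,0,0,-38,-11,-30,0,0,0,0,-38,-11,-30,0,0,0,0,-38,-11,-20,0,0,0,0,-38,-11,-10,0,0,0,0,-38,-11,-10,0,0,0,0]'
python3 - <<'E'
from hold import *
run('side','d4.png');run('wrist','w4.png')
cv2.imwrite('pics/d4c.png',np.hstack([cv2.resize(cv2.imread('pics/d4.png')[180:330,140:340],(400,300)),cv2.resize(cv2.imread('pics/w4.png'),(400,300))]))
E
```

```text
t: 7.5
tool_pos: [0.5191, 0.1801, 0.1611]
tcp_rot: [3.131, 0.244, -0.006]
ft_force: [0.7, 0.4, -0.2]
grip_width: 0.0003
gripper_force: 0.0
side yel 395 local lo [ 30.3 -25.8] hi [73.9 14.6] z [0.1254 0.1508]
 top circle local [54.7 -8.6] 25.2
 green 35 [-22.7  -0. ] [0.5195 0.18   0.1211]
 tool local [-23.1   0.1] [0.5191 0.1801 0.1611]
wrist yel 10058 local lo [ 31.9 -32.9] hi [76.3 11.4] z [0.1487 0.1515]
 top circle local [ 53.9 -10.8] 24.9
 green 388 [-17.   -2.1] [0.5255 0.1788 0.1227]
 tool local [-22.6   0.2] [0.5196 0.1802 0.162 ]
```

View pics/d4c.png

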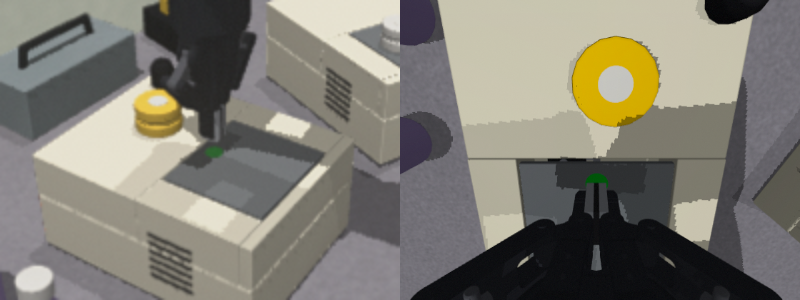

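```bash
python3 -m inch '[0,0,8,0,0,0,0,0,0,15,0,0,0,0,0,0,18,0,0,0,0,0,0,20,0,0,0,0,0,0,21,0,0,0,0,0,0,22,0,0,0,0,0,0,22,0,0,0,0,0,0,22,0,0,0,0]'
```

```text
t: 8.6
tool_pos: [0.5201, 0.1805, 0.1415]
tcp_rot: [-3.132, -0.244, -0.0]
ft_force: [-1.6, -0.6, 3.1]
grip_width: 0.0001
gripper_force: 1.2
```

```bash
python3 -m inch '[0,0,0.5,0,0,0,0,0,0,1,0,0,0,0,0,0,1.5,0,0,0,0,0,0,2,0,0,0,0,0,0,2.5,0,0,0,0,0,0,3,0,0,0,0,0,0,3,0,0,0,0,0,0,3,0,0,0,0]'
```

```text
t: 9.6
tool_pos: [0.5201, 0.1805, 0.1384]
tcp_rot: [-3.132, -0.244, -0.0]
ft_force: [-1.5, 0.0, 2.0]
grip_width: -0.0002
gripper_force: 1.2
```

```bash
python3 -m inch '[0,0,0.5,0,0,0,0,0,0,1,0,0,0,0,0,0,1,0,0,0,0,0,0,1,0,0,0,0,0,0,-4,0,0,0,0,0,0,-12,0,0,0,0,0,0,-25,0,0,0,0,0,0,-40,0,0,0,0]' && python3 -m inch '[0,0,-20,0,0,0,0,0,0,-40,0,0,0,0,-20,0,-60,0,0,0,0,-40,0,-80,0,0,0,0,-60,0,-90,0,0,0,0,-80,0,-90,0,0,0,0,-80,0,-90,0,0,0,0,-80,0,-90,0,0,0,0]'
python3 - <<'E'
from hold import *
run('side','d5.png');run('scene','s5.png')
cv2.imwrite('pics/d5c.png',np.hstack([cv2.resize(cv2.imread('pics/d5.png')[180:330,140:340],(400,300)),cv2.resize(cv2.imread('pics/s5.png'),(400,300))]))
E
```

```text
t: 10.6
tool_pos: [0.52, 0.1804, 0.1793]
tcp_rot: [-3.132, -0.245, 0.0]
ft_force: [-0.0, -0.9, 0.8]
grip_width: -0.0003
gripper_force: 0.4
t: 11.6
tool_pos: [0.4415, 0.1681, 0.269]
tcp_rot: [-3.132, -0.244, -0.002]
ft_force: [0.2, -0.5, -0.1]
grip_width: -0.0001
gripper_force: 0.0
side yel 421 local lo [ 30.1 -29.9] hi [74.4 14.6] z [0.1251 0.1507]
 top circle local [ 53.6 -10. ] 25.3
 green 51 [-29.2  -0.5] [0.5132 0.1785 0.1534]
 tool local [-101.7    0.3] [0.4415 0.1681 0.269 ]
scene yel 276 local lo [ 32.9 -36.6] hi [77.3  9.8] z [0.1278 0.1529]
 top circle local [ 55.  -12.7] 25.7
 green 25 [-31.5  -0.1] [0.5109 0.1785 0.153 ]
 tool local [-101.6    0.3] [0.4415 0.1681 0.2687]
```

View pics/d5c.png

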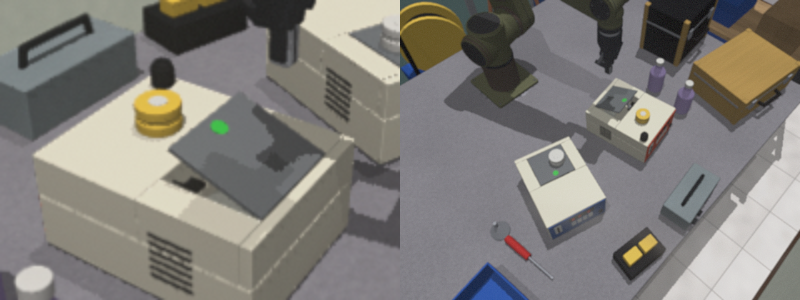

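The hatch is ajar (mark at z about 0.153), the holder stands on the flat top, and the hand is clear.

```bash
python3 -c "
from bench import bot
print(bot.finish_job())"
```

```text
the job is handed in; nothing more can be done
None
```

I pushed the yellow holder off the hatch onto the flat top, then pressed the hatch at its green mark; it sprang up ajar, the hand is clear, nothing else was moved, and the job was handed in at about 12 s.

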